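Shim the rocking bench power supply

ROBOT

A 7-joint arm with a two-finger parallel gripper is mounted at the origin on the work surface. World frame = base frame: x ahead of the robot, y to its left, z up, the work surface at z = 0. Lengths are in m, angles in degrees, forces in N, time in s.
With the tool pointing down it reaches from about 0.4 to 0.85 m from the base axis. Payload 4.5 kg.
Tool frame: the origin (TCP) lies midway between the tips of the shut fingers; the grasp point (between the pads) lies 19 mm behind it; z points along the fingers, y is the line along which they close (so a half turn about z gives the same grasp; the last joint's range is limited). The gripper opens to 88 mm and grips with 3 to 60 N. Pads are 18 mm wide; open, the fingers measure 123 mm over their backs; the gripper's body (75 mm by 187 mm) begins 45 mm behind the grasp point.
Start: joints at [75.963, 39.483, -11.15, 89.685, 9.013, 51.709, -12.324], TCP at [0.172, -0.601, 0.239] pointing down, gripper open.
Joint ranges: [-172.22, 172.22], [-26.19, 119.32], [-84.43, 86.54], [7.71, 146.69], [-57.33, 237.33], [2.42, 119.75], [-152.13, 152.13]. Speed limits (degrees/s): [147.25, 147.25, 180, 180, 180, 180, 180].

INTERFACE

Orientations are given as [roll, pitch, yaw] about the fixed x, y, z axes, in that order (R = Rz(yaw) Ry(pitch) Rx(roll)).
In Python, from cell import ctrl, planner, optics, current_time_s, current_q, current_joint_vel, current_effort, current_tcp_pos, current_tcp_rot, current_wrist_force, current_torque, current_opening, current_finger_force gives the robot as it stands. Calls block until the motion is done:
- ctrl.movep(position, orientation): joint-space move of the TCP to a pose.
- ctrl.movel(position, rotation=None, v=0.15): straight line of the TCP; rotation=None keeps the orientation; v is the mean speed in m/s.
- ctrl.set_joints(angles): joint-space move.
- ctrl.move_gripper(opening): finger opening in m; the grip force is fixed at half the most; returns when the fingers have stopped.
- ctrl.hold(seconds).
- planner.solve_ik(position, orientation): joint angles nearest the present ones, or None.
- optics.get_image(name): name is "scene" or "top"; returns a dict with "pixels" (420x560x3 uint8, red, green, blue), "range_z" (420x560 float32, m along the optical axis (not along the pixel's ray), 0 where there is no reading), "fx", "fy", "cx", "cy" (pixels), "k1" (the pictures are not rectified: a ray, as slopes to the right and down, at radius r is drawn at 1 + k1 r^2 times it, then the intrinsics apply), "extrinsics" (4x4, takes a point from camera to world coordinates). Camera axes: x right, y down, z forward; pixel columns grow to the right and rows downward; lengths in m; the calibration is good to about 2 mm. A picture is of the moment at which its call begins.
A pose or a line that the arm cannot do raises ctrl.IKError and nothing moves.
- ctrl.job_done(): hands the job in; it is judged then, once.
Readings, each from a call of its own:
- current_time_s(): time.
- current_q(): joint angles.
- current_joint_vel(): joint speeds.
- current_effort(): joint torques, N m.
- current_tcp_pos(): TCP position.
- current_tcp_rot(): TCP orientation.
- current_wrist_force(): force on the tool from outside, world axes, zero at the start.
- current_torque(): the same for the moment, N m.
- current_opening(): finger opening in m.
- current_finger_force(): force on a finger pad.
Only numpy, scipy, OpenCV 4.12 (cv2) and the standard library are available. Lean on these libraries where they do the work, as an engineer would, in place of code of your own. Each camera call takes 0.05 s, during which the arm holds its last target. There are 200 camera calls.

TASK

The grey bench power supply rocks because its foot under the orange nut is short. Without picking anything up, push the blue wedge along the table, thin end first, under that foot until it is snug, but do not jack the supply up or shove it along. Then press down on the yellow spot on the supply's roof with about 10 N for a second to show that it no longer rocks, let go, and leave everything else on the bench where it is.

Things in the scene. Friction and masses are not known exactly. Their poses are not given: they have to be found in the camera images.
- supply: grey power supply, loose, 3 kg; case 240 (x) x 180 (y) x 100 mm, roof 120 mm, underside 20 mm above the table. Dark lugs (tops 36 mm up) on its y sides carry ball feet at x +-90, y +-108 mm. Origin: on the table under the case's centre; -x face: control panel; z up. Stands level on three feet; the one at x -90, y -108 hangs clear. Some 3 to 6 N on the yellow spot rocks it onto that foot.
- foot_ball (a point): centre of the short foot's black rubber ball, 18 mm in diameter, below the lug with the orange nut (the nut, 20 mm across, shows from above straight over the ball). The ball's underside hangs 8 to 13 mm above the table, different every time. The open way in is from the supply's -y side.
- thumb_spot (a point): top centre of the round yellow spot, 28 mm across, on the roof corner nearest the short foot, 122 mm above the table: press here straight down
- wedge: blue plastic wedge with white ribs on its slope, loose, 150 g, 120 mm long (x), 45 mm wide (y). Origin: centre of its underside. +x points to the thin end (3 mm thick, 60 mm from the origin); the flat upright tail face is at x = -60 mm, 25 mm high. It slides with 1 to 2 N; at the foot the push stiffens, and past about 15 N the supply begins to slide or rise.
- wedge_slope: the sloping top face of the wedge: origin at its centre, 14 mm above the wedge's underside; x runs down the slope to the thin end, y across, z square out of the slope
- multimeter: bystander: yellow multimeter lying flat, 150 x 78 x 34 mm, origin under its centre
- solder_spool: bystander: bare metal spool standing on end, 60 mm in diameter, 48 mm high, origin under its centre
- screw_jar: bystander: amber jar with black cap, 56 mm in diameter, 70 mm high, origin under its centre
- mug: bystander: blue mug, 80 mm in diameter, 92 mm high, origin under its centre
- screwdriver: bystander: screwdriver lying on the table along its x axis, about 200 mm long
- project_box: bystander: black project box with a metal knob, 100 x 62 x 40 mm, origin under its centre

How it is judged (in metres and radians):
On the way, in this order (a step that is already met when the one before it is completed fails the run):
1. the short foot stands over the wedge's slope, within 1.5 mm of it (z of foot_ball in the frame of wedge_slope below 0.0105 m and x of foot_ball in the frame of wedge_slope between -0.058 and 0.058 m and y of foot_ball in the frame of wedge_slope between -0.019 and 0.019 m), for 0.2 s.
2. the yellow spot is pressed with over 7 N and the supply does not rock (tilt under 0.016 rad) (contact force between the fingers and supply above 7 N and horizontal distance between the grasp point and thumb_spot below 0.04 m and angle between supply's own z axis and vertical below 0.016 rad), for 0.3 s.
At the end, for the whole second after the job is handed in: The wedge lies on the table with its slope under the short foot (ball within 1.5 mm of the slope, and within 19 mm of the wedge's centreline), the supply level to 0.012 rad and within 20 mm of where it stood, both at rest (all of step 1 and angle between supply's own z axis and vertical below 0.012 rad and distance of supply from where it was at the start of the episode below 0.02 m and height (world z) of wedge below 0.006 m and linear speed of each of supply, wedge below 0.01 m/s); the robot touches nothing.
It fails at once if the wedge is lifted off the table (over 12 mm) (height (world z) of wedge above 0.012 m).
It fails at once if the supply is shoved more than 25 mm (distance of supply from where it was at the start of the episode above 0.025 m).
It fails at once if the supply is tipped or jacked up (angle between supply's own z axis and vertical above 0.14 rad).
It fails at once if the supply is pressed with over 50 N (contact force between the fingers and supply above 50 N).
It fails at once if a bystander is moved more than 20 mm (distance of any of multimeter, solder_spool, screw_jar, mug, screwdriver, project_box from where it was at the start of the episode above 0.02 m).
It also fails if it takes over 72 s, if anything falls off the work surface, if the arm or the gripper's body presses on something with over 40 N, if the wrist force passes 120 N, or if a joint passes its speed limit or range.

## Working session

There is one attempt and no reset: what is moved stays moved. The work goes in short steps, each a Python script; the robot and the scene stay as the last script left them, time stands still between calls to the robot, and variables do not carry over. Pictures are saved under pics/ and viewed, at most 10 in all, crops included, and the job is handed in when it is done.

```bash
mkdir -p pics; ls; python3 - <<'E'
from cell import *
import cv2, numpy as np
for n in("scene","top"):
    d=optics.get_image(n); np.savez(f"pics/{n}0.npz",**d)
    cv2.imwrite(f"pics/{n}0.png",d["pixels"][...,::-1])
    print(n,d["fx"],d["fy"],d["cx"],d["cy"],d["k1"],np.round(d["extrinsics"],3).tolist(),(d["range_z"]>0).mean())
print(current_time_s(),current_tcp_rot(),current_wrist_force())
E
```

```text
pics
scene 461.6903829022531 461.6903829022531 278.49302156582604 217.8819336721086 -0.0657975916480973 [[-0.721, 0.51, -0.468, 1.176], [0.693, 0.535, -0.484, 0.586], [0.004, -0.673, -0.739, 1.05], [0.0, 0.0, 0.0, 1.0]] 0.9959778911564626
top 526.1335577282721 526.1335577282721 279.84206847591105 216.55060501228925 -0.1704522822309433 [[-0.01, -0.995, 0.097, 0.411], [-1.0, 0.01, 0.002, 0.002], [-0.003, -0.097, -0.995, 1.592], [0.0, 0.0, 0.0, 1.0]] 0.9961437074829932
0.1 [-1.79906133e+02  6.23844077e-03  1.59785436e+01] [ 0.11583077 -0.30396728  0.2509058 ]
```

View pics/top0.png

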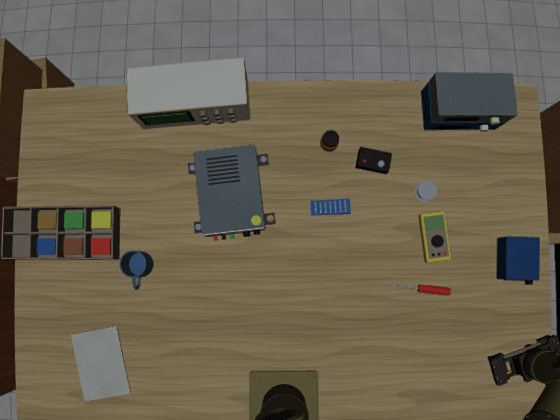

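View pics/scene0.png

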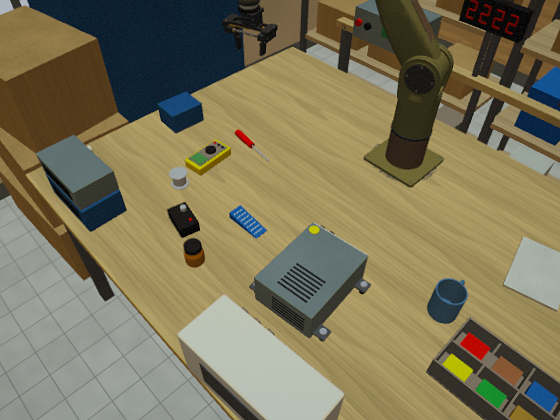

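The top view shows the supply at about (230,190), its yellow spot at (256,220) and the short foot's lug at (270,218). The wedge is at (330,207), to the foot's -y side. The scene view shows the wedge at (247,221). Next I'll measure them.

```bash
cat > h.py <<'E'
import numpy as np, cv2
def cloud(d):
    K=np.array([[d["fx"],0,d["cx"]],[0,d["fy"],d["cy"]],[0,0,1]],float); k=float(d["k1"])
    v,u=np.mgrid[:420,:560]
    p=cv2.undistortPoints(np.stack([u,v],-1).reshape(-1,1,2).astype(float),K,np.array([k,0,0,0.])).reshape(420,560,2)
    z=d["range_z"][...,None]; P=np.concatenate([p*z,z],-1)
    E=np.asarray(d["extrinsics"]); return P@E[:3,:3].T+E[:3,3]
def hsv(d): return cv2.cvtColor(np.ascontiguousarray(d["pixels"]),cv2.COLOR_RGB2HSV)
E
python3 - <<'E'
from h import *
T=dict(np.load("pics/top0.npz")); S=dict(np.load("pics/scene0.npz"))
for n,d,wb,sb in(("top",T,(300,195,360,220),(190,140,280,245)),("scene",S,(220,198,275,245),(240,215,380,350))):
    P=cloud(d);H=hsv(d)
    def box(b): m=np.zeros((420,560),bool); m[b[1]:b[3],b[0]:b[2]]=1; return m
    hh,s,v=[H[...,i].astype(int) for i in range(3)]
    m=box(wb)&(hh>98)&(hh<125)&(s>90)
    m=cv2.morphologyEx(m.astype(np.uint8),cv2.MORPH_CLOSE,np.ones((5,5)))>0
    Q=P[m]; r=cv2.minAreaRect(Q[:,:2].astype(np.float32)); print(n,"wedge",len(Q),r,np.round(cv2.boxPoints(r),4).tolist())
    c=Q[:,:2].mean(0); w=np.linalg.svd(Q[:,:2]-c)[2][0]; t=(Q[:,:2]-c)@w
    print(" axis",w,"z along",[(round(a,3),round(float(np.median(Q[(t>=a)&(t<a+.01),2])),4)) for a in np.arange(-.06,.06,.01) if ((t>=a)&(t<a+.01)).any()])
    m=box(sb)&(hh>24)&(hh<36)&(s>140)&(v>100); print(" yellow",m.sum(),P[m].mean(0), np.argwhere(m).mean(0))
    m=box(sb)&(hh>5)&(hh<20)&(s>170)&(v>100)&(P[...,2]>.03); print(" orange",m.sum(),P[m].mean(0) if m.any() else 0)
    m=box(sb)&(abs(P[...,2]-.12)<.008); r=cv2.minAreaRect(P[m][:,:2].astype(np.float32)); print(" roof",m.sum(),r,np.median(P[m][:,2]))
    m=box(sb)&(abs(P[...,2]-.036)<.008)
    k,l,st,ce=cv2.connectedComponentsWithStats(m.astype(np.uint8))
    print(" lugs",[(st[i,4],np.round(P[l==i].mean(0),4).tolist()) for i in range(1,k) if st[i,4]>15])
    m=~box((0,0,0,0))&(P[...,2]<.01)&(P[...,2]>-.02)&(abs(P[...,0]-.6)<.15)&(abs(P[...,1])<.3); print(" table z",np.median(P[m][:,2]))
x=T["pixels"][130:250,180:365]; s=S["pixels"][190:340,215:385]
cv2.imwrite("pics/c1.png",cv2.resize(x,None,fx=4.3,fy=4.3,interpolation=cv2.INTER_CUBIC)[...,::-1])
cv2.imwrite("pics/c2.png",cv2.resize(s,None,fx=4,fy=4,interpolation=cv2.INTER_CUBIC)[...,::-1])
E
```

```text
top wedge 575 ((0.5397951602935791, -0.0793813169002533), (0.10114386677742004, 0.28702887892723083), 38.08179473876953) [[0.4115000069141388, 0.002400000113993883], [0.5885000228881836, -0.22349999845027924], [0.6680999994277954, -0.16120000183582306], [0.491100013256073, 0.06480000168085098]]
 axis [-0.17052307  0.98535368] z along [(np.float64(-0.06), 0.0241), (np.float64(-0.05), 0.0221), (np.float64(-0.04), 0.0209), (np.float64(-0.03), 0.0194), (np.float64(-0.02), 0.0178), (np.float64(-0.01), 0.0143), (np.float64(0.0), 0.0122), (np.float64(0.01), 0.0111), (np.float64(0.02), 0.0096), (np.float64(0.03), 0.0078), (np.float64(0.04), 0.0063), (np.float64(0.05), 0.0038)]
 yellow 61 [0.54555201 0.07278856 0.12101657] [219.90163934 255.68852459]
 orange 4 [0.55171764 0.03413444 0.04531011]
 roof 5172 ((0.6348110437393188, 0.15096834301948547), (0.2454547882080078, 0.1791321039199829), 6.55305290222168) 0.11922485600437216
 lugs [(np.int32(112), [0.7365, 0.0567, 0.0366]), (np.int32(46), [0.7137, 0.2682, 0.0373]), (np.int32(89), [0.557, 0.0386, 0.0353]), (np.int32(70), [0.5348, 0.251, 0.03
[... 356 characters left out ...]
0386] z along [(np.float64(-0.06), 0.0234), (np.float64(-0.05), 0.0223), (np.float64(-0.04), 0.0198), (np.float64(-0.03), 0.0188), (np.float64(-0.02), 0.0171), (np.float64(-0.01), 0.0145), (np.float64(0.0), 0.0129), (np.float64(0.01), 0.0102), (np.float64(0.02), 0.0095), (np.float64(0.03), 0.0066), (np.float64(0.04), 0.0053), (np.float64(0.05), 0.0044)]
 yellow 70 [0.55687867 0.08099181 0.13415699] [229.48571429 313.75714286]
 orange 0 0
 roof 5762 ((0.6357579827308655, 0.15157952904701233), (0.2469400316476822, 0.18148930370807648), 6.002302169799805) 0.11973553083712907
 lugs [(np.int32(611), [0.6702, 0.2313, 0.0363]), (np.int32(32), [0.751, 0.0497, 0.0352])]
 table z 0.0004567141446137901
```

View pics/c1.png

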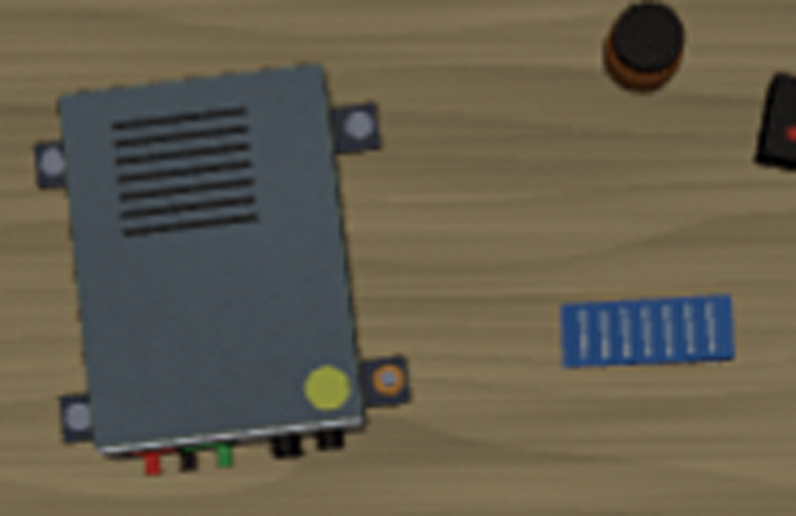

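View pics/c2.png

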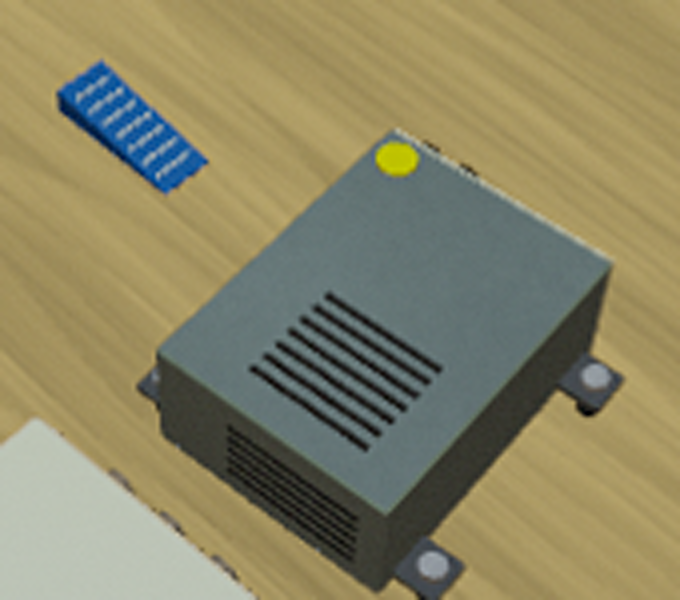

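The crops show the wedge's thin end pointing at the foot (it is the left end in the top crop), and the orange nut at crop (390,378). I'll refine the wedge pose by merging both views with the invalid depth readings dropped.

```bash
python3 - <<'E'
from h import *
for n,wb in(("top",(300,195,360,220)),("scene",(220,198,275,245))):
    d=dict(np.load(f"pics/{n}0.npz")); P=cloud(d);H=hsv(d).astype(int)
    m=np.zeros((420,560),bool); m[wb[1]:wb[3],wb[0]:wb[2]]=1
    b=m&(H[...,0]>98)&(H[...,0]<125)&(H[...,1]>90)
    b=(cv2.morphologyEx(b.astype(np.uint8),cv2.MORPH_CLOSE,np.ones((5,5)))>0)&(d["range_z"]>0)&(abs(P[...,2]-.013)<.016)
    Q=P[b]; r=cv2.minAreaRect(Q[:,:2].astype(np.float32)); print(n,b.sum(),r,np.round(cv2.boxPoints(r),4).tolist(),Q[:,:2].mean(0))
d=dict(np.load("pics/top0.npz"));P=cloud(d);p=d["pixels"][208:228,262:276].astype(int);H=hsv(d)[208:228,262:276]
m=(p[...,0]-p[...,2]>40)&(np.arange(262,276)[None]>266); print(m.sum(),np.argwhere(m).mean(0)+[208,262],np.median(P[208:228,262:276][m],0))
from cell import *
for ps in(94,-86): print(ps,planner.solve_ik([.575,-.22,.1],[180,0,ps]),planner.solve_ik([.575,-.22,.01],[180,0,ps]),planner.solve_ik([.56,-.07,.01],[180,0,ps]),planner.solve_ik([.55,.07,.12],[180,0,ps]))
E
```

```text
top 567 ((0.5931645631790161, -0.14741770923137665), (0.04528432339429855, 0.11616669595241547), 0.5655681490898132) [[0.5699999928474426, -0.08959999680519104], [0.5710999965667725, -0.20569999516010284], [0.6164000034332275, -0.2053000032901764], [0.6151999831199646, -0.08910000324249268]] [ 0.59282    -0.14709544]
scene 540 ((0.5947477221488953, -0.1463761329650879), (0.048914484679698944, 0.12140742689371109), 2.454633951187134) [[0.5677000284194946, -0.0868000015616417], [0.5728999972343445, -0.20810000598430634], [0.6218000054359436, -0.20600000023841858], [0.616599977016449, -0.08470000326633453]] [ 0.59789498 -0.14743211]
97 [216.20618557 270.73195876] [0.56369643 0.03210861 0.00224287]
94 [ 28.11309204  50.26718631 -20.74102119  97.19979634  26.59310046
  37.47356253  -3.16224703] [ 26.09054305  57.98688232 -17.05687771  98.23991297  31.33740896
  28.5696457   -7.28374982] [ 10.27315477  55.74257681 -13.40768671 107.54511758  33.0675347
  20.56377309 -24.73582444] [ -0.98509552  44.92522088 -18.64896545 107.58087162  25.52723807
  31.60141883 -32.55776622]
-86 [   5.41911582   51.26924162   20.68719195   98.49853534  -28.34069421
   35.48713212 -133.57828634] [   7.52946216   58.96620074   16.72484914   99.28890624  -33.23454308
   26.73832186 -129.32935567] [  -6.29185035   56.95431273   15.23354064  108.41980888  -40.07219314
   20.00697538 -135.51949275] [ -28.11206918   47.87907768   28.34049682  109.02470676  -39.89058599
   33.3006567  -149.28638835]
```

The wedge is at (0.594,-0.147) with yaw about 91.5°. The foot is near (0.556,0.034) and the entry heading is about 96.3°. I'll first nudge the wedge sideways with two open fingertips, which aligns it with the foot line and turns it.

```bash
python3 - <<'E'
from h import *
from cell import *
a=np.radians(6.3); n=np.array([np.cos(a),np.sin(a)]); c=np.array([.576,-.147])
R=[180,0,6.3]; P=lambda o,z:[*(c+n*o),z]
ctrl.move_gripper(.06); print(current_opening())
ctrl.movep(P(.068,.13),R); ctrl.movel(P(.068,.005),v=.12); print(current_tcp_pos(),current_wrist_force())
ctrl.movel(P(.0315,.005),v=.03); print(current_tcp_pos(),current_wrist_force(),current_time_s())
ctrl.movel(P(.06,.005),v=.1); ctrl.movel(P(.06,.15),v=.2)
ctrl.movep([.575,-.30,.15],[180,0,96.3]); print(current_time_s())
d=optics.get_image("top"); np.savez("pics/top1.npz",**d); s=optics.get_image("scene"); np.savez("pics/scene1.npz",**s)
cv2.imwrite("pics/c3.png",cv2.resize(d["pixels"][130:260,180:380],None,fx=4,fy=4)[...,::-1])
for n_,d in(("t",d),("s",s)):
    Q=cloud(d);H=hsv(d).astype(int); m=(H[...,0]>98)&(H[...,0]<125)&(H[...,1]>90)&(abs(Q[...,0]-.58)<.07)&(abs(Q[...,1]+.147)<.09)
    m=(cv2.morphologyEx(m.astype(np.uint8),cv2.MORPH_CLOSE,np.ones((5,5)))>0)&(d["range_z"]>0)&(abs(Q[...,2]-.013)<.016)
    print(n_,m.sum(),cv2.minAreaRect(Q[m][:,:2].astype(np.float32)))
E
```

```text
0.06004120437439762
[ 0.6443358  -0.13972123  0.00586272] [-0.2272101   0.07833424  0.02177493]
[ 0.6072623  -0.14351392  0.00497113] [0.22306959 0.51832787 0.63032092] 5.6167
8.2167
t 564 ((0.5740337371826172, -0.15152594447135925), (0.044472161680459976, 0.11718928813934326), 6.41402530670166)
s 527 ((0.5754039883613586, -0.15026193857192993), (0.04839222505688667, 0.12167296558618546), 5.288619518280029)
```

View pics/c3.png

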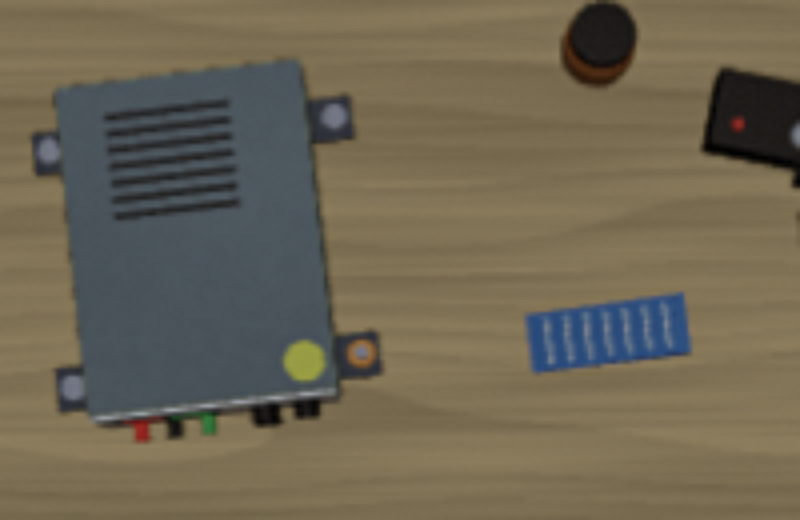

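The wedge is now at (0.575,-0.151) with yaw about 96°, and its centreline runs through the nut (crop (360,352)). Next I push on its tail in small steps and watch the force.

```bash
python3 - <<'E'
from h import *
from cell import *
a=np.radians(96.2); u=np.array([np.cos(a),np.sin(a)]); F=np.array([.5562,.034]); R=[180,0,96.2]
P=lambda s,z:[*(F+u*s),z]
f0=None
def f(): return float(np.mean([np.array(current_wrist_force())[:2]@u for _ in range(3)]))
ctrl.move_gripper(.012)
ctrl.movep(P(-.285,.10),R); ctrl.movel(P(-.285,.008),v=.12); ctrl.hold(.2); f0=f(); print("f0",f0,current_time_s())
ctrl.movel(P(-.112,.008),v=.05); print(f()-f0,current_time_s())
s=-.112
while s<-.062:
    s+=.001; ctrl.movel(P(s,.008),v=.02); ctrl.hold(.04); g=f0-f(); print(round(s*1e3,1),round(g,2),end="; ")
    if g>5: break
print(current_tcp_pos(),current_wrist_force(),current_time_s())
d=optics.get_image("top"); np.savez("pics/top2.npz",**d)
cv2.imwrite("pics/c4.png",cv2.resize(d["pixels"][130:260,180:380],None,fx=4,fy=4)[...,::-1])
E
```

```text
f0 -0.015875856977383192 10.6583
-1.7047794094701367 14.2667
-111.0 0.82; -110.0 0.58; -109.0 0.85; -108.0 0.95; -107.0 -0.03; -106.0 1.04; -105.0 1.22; -104.0 0.87; -103.0 0.83; -102.0 0.99; -101.0 1.35; -100.0 -0.44; -99.0 0.99; -98.0 0.68; -97.0 0.71; -96.0 0.94; -95.0 1.16; -94.0 3.81; -93.0 4.24; -92.0 4.76; -91.0 5.56; [ 0.56598631 -0.05783817  0.00800762] [ 0.75904882 -5.53009879  0.31227365] 20.3917
```

View pics/c4.png

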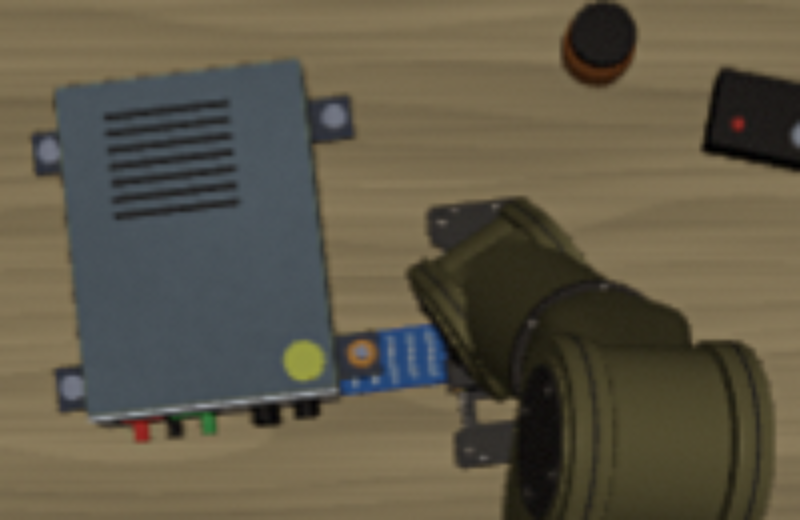

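The top view shows the wedge under the lug, with the nut at (360,352) over the slope. The push stiffened at -94 mm, reached 5.5 N, and the supply hasn't shifted. I'll back off, check the fit, then press.

```bash
python3 - <<'E'
from h import *
from cell import *
a=np.radians(96.2); u=np.array([np.cos(a),np.sin(a)]); F=np.array([.5562,.034])
P=lambda s,z:[*(F+u*s),z]
ctrl.movel(P(-.13,.008),v=.06); ctrl.movel(P(-.13,.19),v=.2); ctrl.move_gripper(0)
ctrl.movel([.56,-.25,.20],v=.25)
print(current_time_s())
for n in("top","scene"):
    d=optics.get_image(n); np.savez(f"pics/{n}3.npz",**d); Q=cloud(d);H=hsv(d).astype(int); ok=d["range_z"]>0
    m=(H[...,0]>98)&(H[...,0]<125)&(H[...,1]>90)&(abs(Q[...,0]-.57)<.06)&(abs(Q[...,1]+.0)<.1)&ok&(abs(Q[...,2]-.013)<.016)
    if m.sum()>30: print(n,"wedge",m.sum(),cv2.minAreaRect(Q[m][:,:2].astype(np.float32)))
    m=ok&(abs(Q[...,2]-.12)<.01)&(abs(Q[...,0]-.635)<.15)&(abs(Q[...,1]-.15)<.13)
    A=np.c_[Q[m][:,:2]-[.635,.15],np.ones(m.sum())]
    print(n,"roof",cv2.minAreaRect(Q[m][:,:2].astype(np.float32)),np.linalg.lstsq(A,Q[m][:,2],rcond=None)[0])
    m=(H[...,0]>24)&(H[...,0]<36)&(H[...,1]>140)&(H[...,2]>100)&ok&(abs(Q[...,2]-.121)<.012)&(abs(Q[...,0]-.55)<.04)&(abs(Q[...,1]-.07)<.05); print(" yellow",m.sum(),np.median(Q[m],0))
d=np.load("pics/top3.npz")["pixels"]
cv2.imwrite("pics/c5.png",cv2.resize(d[190:245,230:325],None,fx=8,fy=8,interpolation=cv2.INTER_CUBIC)[...,::-1])
E
```

```text
23.425
top wedge 303 ((0.5575085282325745, 0.0030684806406497955), (0.04462690278887749, 0.09871705621480942), 6.249245643615723)
top roof ((0.6298027634620667, 0.1506829410791397), (0.2569900155067444, 0.17850729823112488), 6.184865474700928) [9.53629577e-04 8.33013310e-05 1.19283808e-01]
 yellow 59 [0.54526185 0.07205013 0.12089621]
scene wedge 213 ((0.5632728338241577, -0.021450938656926155), (0.04591495543718338, 0.049659308046102524), 5.749691009521484)
scene roof ((0.6362075209617615, 0.15177978575229645), (0.24690257012844086, 0.18111388385295868), 6.03157377243042) [-0.00151917 -0.00463241  0.1196856 ]
 yellow 72 [0.54868947 0.07422405 0.12169913]
```

View pics/c5.png

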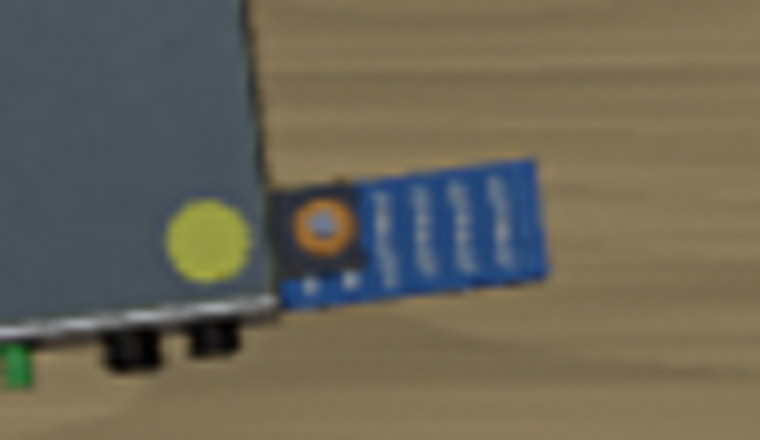

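The nut at (322,226) sits about 3 mm from the wedge's midline, and the supply is level and unmoved. Now I press the yellow spot.

```bash
python3 - <<'E'
from cell import *
import numpy as np
x,y=.547,.073; R=[180,0,96.2]
f=lambda: float(np.mean([current_wrist_force()[2] for _ in range(3)]))
ctrl.movep([x,y,.18],R); ctrl.movel([x,y,.129],v=.1); ctrl.hold(.3); f0=f(); z=.129; print(f0,current_time_s())
while z>.112:
    z-=.0005; ctrl.movel([x,y,z],v=.02); ctrl.hold(.05); g=f()-f0; print(round(z*1e3,1),round(g,2),end="; ")
    if g>9.5: break
for _ in range(6): ctrl.hold(.2); print(round(f()-f0,2),end=" ")
print(current_tcp_pos(),current_time_s())
ctrl.movel([x,y,.20],v=.06)
print(current_time_s(),current_wrist_force())
E
```

```text
-0.23690333849040726 25.7167
128.5 0.88; 128.0 -0.06; 127.5 0.23; 127.0 -0.07; 126.5 0.1; 126.0 -0.13; 125.5 0.14; 125.0 0.1; 124.5 -0.09; 124.0 1.35; 123.5 0.46; 123.0 -0.04; 122.5 0.28; 122.0 0.38; 121.5 5.5; 121.0 9.69; 9.04 9.77 9.91 9.6 8.4 9.64 [0.54700493 0.07297538 0.12175566] 31.7167
33.1833 [-0.36754526  0.37190008 -0.255107  ]
```

The press held about 9.6 N for over a second with stiff contact and no give. I'll do one numeric check, then hand in.

```bash
python3 - <<'E'
from h import *
from cell import *
ctrl.movel([.56,-.25,.22],v=.25); ctrl.hold(.5)
d=optics.get_image("top"); Q=cloud(d);H=hsv(d).astype(int); ok=d["range_z"]>0
m=(H[...,0]>98)&(H[...,0]<125)&(H[...,1]>90)&(abs(Q[...,0]-.57)<.06)&(abs(Q[...,1])<.1)&ok&(abs(Q[...,2]-.013)<.016)
print(m.sum(),cv2.minAreaRect(Q[m][:,:2].astype(np.float32)))
a,b=d["pixels"].astype(int),np.load("pics/top3.npz")["pixels"].astype(int)
print("diff px near supply/wedge",(abs(a-b).sum(-1)[130:250,180:300]>60).sum())
print(ctrl.job_done(),current_time_s())
E
```

```text
304 ((0.557357907295227, 0.003270186483860016), (0.04391790181398392, 0.09891237318515778), 6.410540580749512)
diff px near supply/wedge 0
the job is handed in; nothing more can be done
the job is handed in; nothing more can be done
```

The job is handed in at about 35 s of the 72 s allowed, though no verdict came back: the wedge is snug under the short foot (final push 5.5 N), the yellow spot took about 9.6 N for over a second without give, and the supply did not visibly move.

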